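Clip a control module under the hooks of its housing

TASK

Fit the loose control module into the empty charcoal housing on the aluminium nest, heat sink up: hold it tilted and slide the edge with the row of white plug sockets under the two fixed hooks until it meets their stops, then bring the opposite edge down and press it until both spring snaps have closed over it and the module lies flat on the ribs. Do not force it, let go of it, and leave the tray, the screwdriver and the jar where they are.

Things in the scene. Friction and masses are not known exactly. Their poses are not given: they have to be found in the camera images.
- module: Loose control module, 0.22 to 0.42 kg: flat cream carrier 90 (x) by 150 (y) by 5 mm with a green circuit board on top. Origin: centre of underside; z: out of the component side. Five white plug sockets, 12 mm tall, stand in a row at x = -25 mm: the long edge beside them (x = -45 mm) is the socket edge. Other parts but the heat sink are up to 24 mm tall. Starts flat on a black mat 3 mm thick.
- heat_sink (a point): Top centre of the module's finned aluminium heat sink, a rigid block in its middle, 26 mm (x) by 54 mm (y), from the carrier's top to 40 mm above it; this point is module (0, 0, 45) mm. The place to grip, across module x. Beside it in x the board is bare for 20 mm or more where |y| is under 25 mm. Axes as the module's.
- socket_edge (a point): Middle of the module's socket edge, on the underside: module (-45, 0, 0) mm. Axes as the module's. The outer 14 mm along this edge are bare: they go under the hooks.
- free_edge (a point): Middle of the module's other long edge, on the underside: module (45, 0, 0) mm. Axes as the module's. The outer 19 mm along this edge are bare carrier (or nearly), 5 mm thick: a closed fingertip can press there, in the middle or near either snap.
- nest: Fixed aluminium plate, 200 (x) by 280 (y) by 15 mm, with four grey posts 25 mm tall. Origin: centre of its underside, on the table; z up. On it lies the charcoal housing, face down, open upwards, 122 by 240 mm, walls to z = 33 mm, held by two end clamps (to z = 42 mm): parallel to the plate, but up to 18 mm towards +x or -x of its centre. This shift, u below, is not reported.
- snap_left (a joint): Bend of the spring snap at nest y = 50 mm: 0 closed, up to about 0.2 rad while an edge passes. An arm 16 mm wide, inner face at x = 46.5 mm + u; its barb reaches in to x = 42 mm + u, underside at z = 37.2 mm, with a steep ramp up and outwards from z = 39 to 48 mm. A free edge lowered to about 5 degrees of tilt lands on the ramp; pressed down, up to 15 N per snap, it bends the arm and is caught.
- snap_right (a joint): The same for the snap at nest y = -50 mm; both are at the +x side of the housing. Between the hooks' stop faces and the snap arms there are 92.5 mm for the 90 mm module.
- hooks (a point): Nest point (-46, 0, 31) mm, axes as the nest's. Two rigid hooks 26 mm wide at y = +-50 mm, on the -x side: stop faces at x = -46 mm + u, lips reaching 9 mm from there to +x, undersides flared from z = 38.5 mm at the stop to 43 mm at the tip, tops at 47 mm. The module does not go in flat: tilted 15 to 25 degrees, socket edge low, it slides on or just over the ribs under the lips to the stops.
- seat (a point): Nest point (0, 0, 31) mm, axes as the nest's. Fitted, the module's origin is here, but shifted by u (within 1.5 mm) in x and within 3.5 mm in y, axes parallel. Four rigid ribs along x (from x = -46 to 40 mm, + u, at y = +-24 and +-68 mm) carry its underside at this height; locators at y = +-78.5 mm (x = -40 to -5 mm, + u, tops at z = 36 mm) bound it sideways.
- parts_tray: Bystander: loose blue tray 100 by 160 by 60 mm with one divider, open on top. Origin: centre of its underside.
- driver: Bystander: inline screwdriver with yellow barrel, about 250 mm long and 33 mm thick, lying along its x. Origin: on the table under its barrel.
- grease_jar: Bystander: white jar 60 mm across and 70 mm tall. Origin: centre of its underside.
Mind the look-alikes: they are no part of the job. There is more than one size of the module; the one meant has the size given above.

How it is judged:
By the outcome, as a careful person would: the job done as asked, in the order asked, and still so for the second after the job is handed in, with the robot touching nothing.
It also fails if it takes over 70 s, if anything falls off the work surface, if the arm or the gripper's body presses on something with over 40 N, if the wrist force passes 120 N, or if a joint passes its speed limit or range.

ROBOT

A 6-joint arm with a two-finger parallel gripper is mounted at the origin on the work surface. World frame = base frame: x ahead of the robot, y to its left, z up, the work surface at z = 0. Lengths are in mm, angles in rad, forces in N, time in s.
With the tool pointing down it reaches from about 300 to 775 mm from the base axis. Payload 14.6 kg.
Tool frame: the origin (TCP) lies midway between the tips of the shut fingers; the grasp point (between the pads) lies manip.grasp_offset behind it (manip.grasp_offset is the distance from the TCP to the grasp point, in mm); z points along the fingers, y is the direction in which the jaws open and shut (so a half turn about z gives the same grasp; the last joint's range is limited). The gripper opens to 94 mm and grips with 3 to 60 N. Pads are 16 mm wide; open, the fingers measure 119 mm over their backs; the gripper's body (75 mm by 177 mm) begins 78 mm behind the grasp point.
Start: joints at [1.08, 0.3, 1.521, -0, 1.321, -0.067], TCP at [226.171, 501.334, 205.446] pointing down, gripper open.
Joint ranges: [-3.03, 3.03], [-0.79, 2.21], [0.23, 2.52], [-1.04, 4.18], [0, 3.07], [-2.55, 2.55]. Speed limits (rad/s): [2.22, 2.22, 2.57, 3.14, 3.14, 3.14].

INTERFACE

Orientations are given as [roll, pitch, yaw] about the fixed x, y, z axes, in that order (R = Rz(yaw) Ry(pitch) Rx(roll)).
In Python, from cell import monitor, vision, order, manip gives the robot as it stands.
- The arm moves only by the shell command python3 -m jog 'ROWS' [FORCE]. ROWS is JSON, a list of rows, each a list of 7 numbers: the shift along the tool's x, y, z in cm, then the turn, a rotation vector about the tool's x, y, z in rad, then the opening in per cent of the stroke, from 0 (shut) to 100 (fully open). In form: [[tx, ty, tz, rx, ry, rz, jaw], ...]. A call has 1 to 8 rows; each row shifts and turns the commanded pose from where the row before left it, along the tool's axes as they then stand; what a row does not reach is not made up. A row lasts 1/10 s, in which the tool goes at most 50 mm and 8.59 degrees, less where a joint would pass 70% of its speed; a pose out of reach is approached as far as the arm can. A call is refused whole if a number of a shift passes 5 or a number of a turn 0.15, either way. A call with a gripper value outside its range is refused whole. The fingers move at their own pace and stop on an object; FORCE is the grip in N (left out, the last holds). Time passes only in rows, so rows that do not move let the fingers close. It gives the time, the measured TCP pose, the force and the opening at its end, in the units of the state.
- monitor.read_state(): the state, without advancing time (a new reading comes with each control period).
- vision.camera(name): name is "side" or "top" or "wrist"; returns a dict with "color" (480x640x3 uint8, blue, green, red), "fx", "fy", "cx", "cy" (pixels), "cam_to_world" (4x4, takes a point from camera to world coordinates); the wrist camera has in their place "tool_from_camera" (4x4, takes a point from camera to tool coordinates, whose origin is the TCP and whose axes are the flange's). Camera axes: x right, y down, z forward; pixel columns grow to the right and rows downward; lengths in mm; the calibration is good to about 2 mm. A picture is of the moment at which its call begins: read the wrist's pose just before it. There is no depth.
- order.sign_off(): hands the job in, once; it reports no verdict.
The state is a dict: "clock": time; "joints": joint angles; "qd": joint speeds; "effort": joint torques, N m; "eef_pos": TCP position; "eef_rot": TCP orientation; "wrist_force": force on the tool from outside, world axes, zero at the start; "moment": the same for the moment, N m; "finger_gap": finger opening in mm.
Only numpy, scipy, OpenCV 4.12 (cv2) and the standard library are available. Lean on these libraries where they do the work, as an engineer would, in place of code of your own. Each camera call takes 0.05 s, during which the arm holds its last target.

## Working session

There is one attempt and no reset: what is moved stays moved. The work goes in short steps, Python scripts to look and compute and a shell command to move; the robot and the scene stay as the last step left them, time stands still between calls to the robot, and variables do not carry over. Pictures are saved under pics/ and viewed, and the job is handed in when it is done.

```bash
ls; mkdir -p pics; python3 - <<'E'
from cell import monitor, vision, order, manip
import cv2
print(monitor.read_state(), manip.grasp_offset)
for n in ("top","side","wrist"):
    c=vision.camera(n); cv2.imwrite(f"pics/{n}0.png",c["color"])
    print(n,{k:(v.tolist() if hasattr(v,'tolist') else v) for k,v in c.items() if k!="color"})
E
```

```text
pics
{'clock': 0.0, 'joints': array([ 1.08037076e+00,  3.00450004e-01,  1.52158285e+00,  3.30804024e-05,
        1.32069315e+00, -6.66087738e-02]), 'qd': array([ 0.00183212,  0.00099508, -0.00035443, -0.0008332 ,  0.00038787,
       -0.00068345]), 'effort': array([ 6.61673166e-04, -5.31818032e+01, -3.52738237e+01,  7.08974758e-02,
        2.44608312e-02, -1.24627986e-04]), 'eef_pos': array([226.05927766, 501.10878267, 204.89715335]), 'eef_rot': array([-3.14046395e+00, -1.07405842e-04,  2.71776759e+00]), 'wrist_force': array([-0.61607779, -0.31089135, -0.59642615]), 'moment': array([-0.04409975,  0.00450199,  0.00835038]), 'finger_gap': 93.73459623934849} 18.8
top {'fx': 607.4611469117683, 'fy': 607.4611469117683, 'cx': 327.7250742677427, 'cy': 241.04533983099913, 'cam_to_world': [[0.010539289006396464, -0.989175571285389, 0.14635782370431658, 391.28532127103506], [-0.9998850777646486, -0.012020272946366832, -0.009238197977823407, 28.32059746936], [0.010897460751123121, -0.14624363989766875, -0.9891885781480995, 1176.15356400716], [0.0, 0.0, 0.0, 1.0]]}
side {'fx': 480.86671210363755, 'fy': 480.86671210363755, 'cx': 318.64329601544466, 'cy': 233.7133219079334, 'cam_to_world': [[-0.9656998509978487, -0.1819490970014396, 0.18525205500369865, 404.0255709205791], [-0.2596574244453257, 0.6729677841779387, -0.6925982842810505, 577.9093326596528], [0.0013489674394348132, -0.7169441314070404, -0.6971293228145344, 639.5418460659318], [0.0, 0.0, 0.0, 1.0]]}
wrist {'fx': 332.0705057987561, 'fy': 332.0705057987561, 'cx': 323.3474192155438, 'cy': 240.2362375995981, 'tool_from_camera': [[0.0007481598248511465, -0.973122363762456, -0.23028744082612096, 66.50843433853963], [0.9999995178499098, 0.0008745250190184049, -0.00044666087382687927, -0.0348450287811497], [0.0006360478139067384, -0.23028699561928967, 0.9731225488559071, -179.13271311369252], [0.0, 0.0, 0.0, 1.0]]}
```

View pics/top0.png

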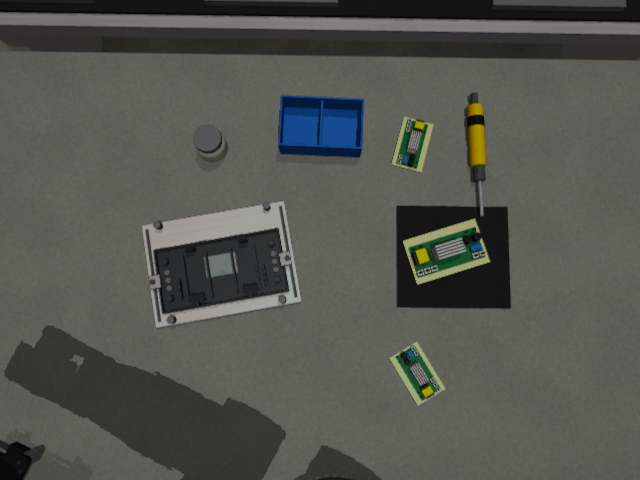

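View pics/side0.png

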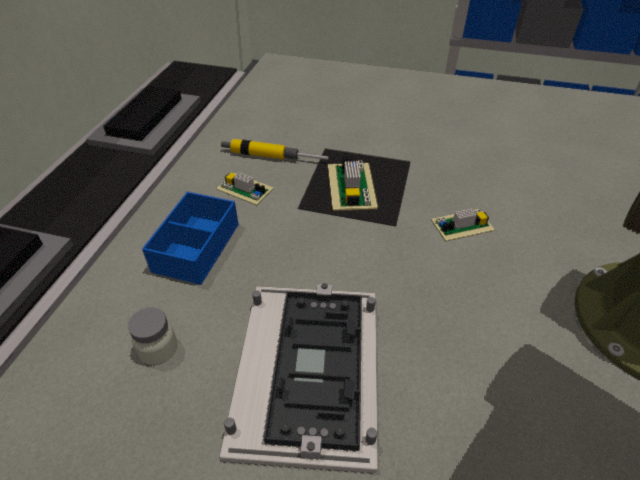

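View pics/wrist0.png

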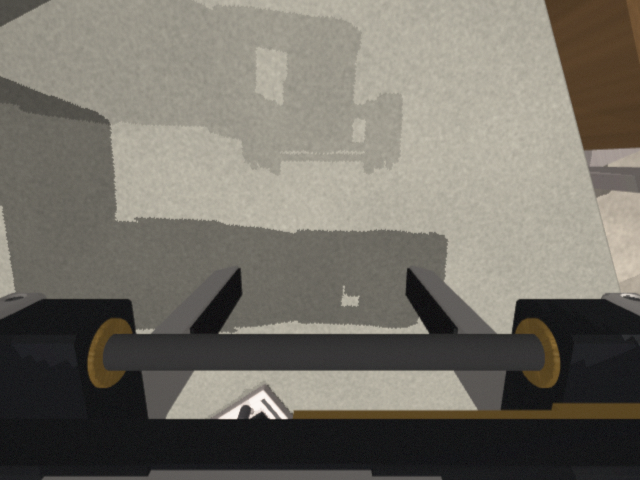

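In the top view there are three modules. The large one on the black mat is at (447,251), and two smaller ones are at (413,144) and (417,373). The one on the mat fits the description: about 150 mm long, and on the mat. The nest with the housing is at about (221,265). I'll enlarge both to confirm.

```bash
python3 - <<'E'
import cv2
a=cv2.imread("pics/top0.png")
cv2.imwrite("pics/cropm.png",cv2.resize(a[200:315,390:515],None,fx=5,fy=5,interpolation=cv2.INTER_CUBIC))
cv2.imwrite("pics/cropn.png",cv2.resize(a[195:335,135:305],None,fx=4.2,fy=4.2,interpolation=cv2.INTER_CUBIC))
E
```

```text
(no output)
```

View pics/cropm.png

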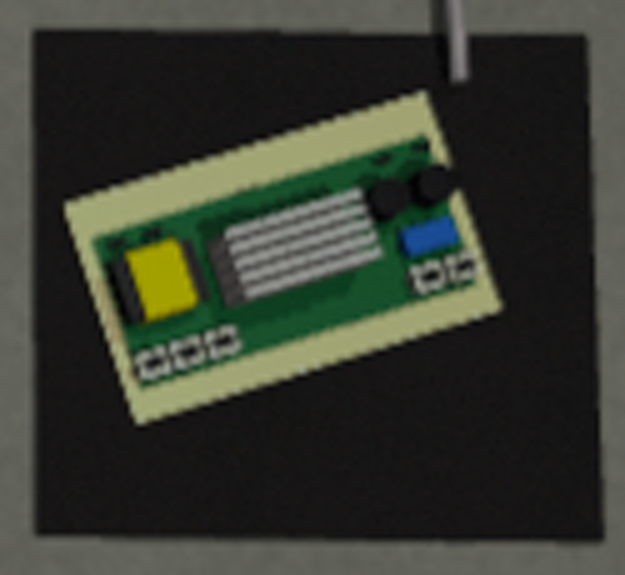

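View pics/cropn.png

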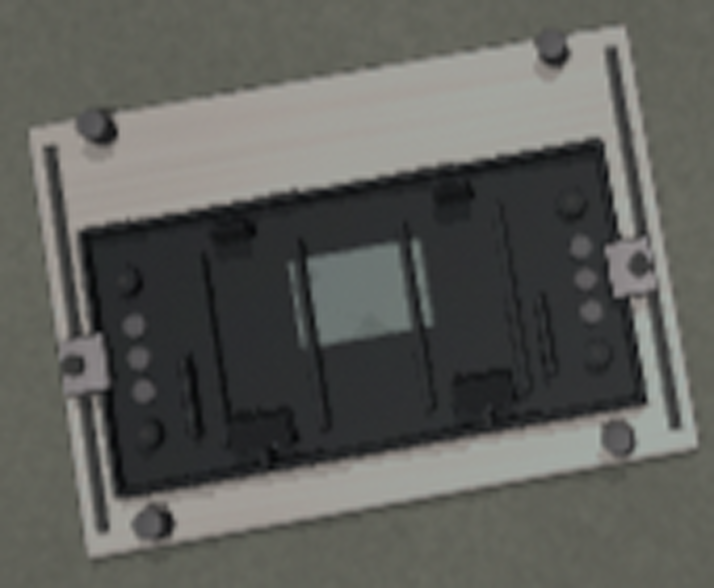

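The crop confirms it: the mat module has five white sockets, three at lower left and two at lower right, along its lower edge. In the nest, the wide hooks are on the lower side and the narrow snaps on the upper side. Next I'll estimate poses.

```bash
cat > h.py <<'E'
import numpy as np, cv2
from scipy.optimize import least_squares
from scipy.spatial.transform import Rotation as R
from cell import monitor, vision
def Rm(r): return R.from_euler('xyz',r).as_matrix()
def tool():
    s=monitor.read_state(); T=np.eye(4); T[:3,:3]=Rm(s['eef_rot']); T[:3,3]=s['eef_pos']; return T
def cam(n,name=None):
    T=tool(); c=vision.camera(n)
    if n=='wrist': c['cam_to_world']=T@np.array(c['tool_from_camera'])
    if name:
        cv2.imwrite(f'pics/{name}.png',c['color']); import pickle
        pickle.dump({k:v for k,v in c.items() if k!='color'},open(f'pics/{name}.pkl','wb'))
    return c
def ray(c,uv):
    M=np.array(c['cam_to_world']); d=np.array([(uv[0]-c['cx'])/c['fx'],(uv[1]-c['cy'])/c['fy'],1.]); return M[:3,3],M[:3,:3]@d
def onz(c,uv,z):
    o,d=ray(c,uv); return (o+d*(z-o[2])/d[2])
def proj(c,P):
    M=np.linalg.inv(np.array(c['cam_to_world'])); p=(np.atleast_2d(P)@M[:3,:3].T)+M[:3,3]
    return np.c_[c['fx']*p[:,0]/p[:,2]+c['cx'],c['fy']*p[:,1]/p[:,2]+c['cy']]
def fit2d(L,W):
    # rigid planar: W = Rz L + t
    L=np.array(L,float);W=np.array(W,float)[:,:2]
    def f(p): c,s=np.cos(p[2]),np.sin(p[2]); return (L@np.array([[c,s],[-s,c]])+p[:2]-W).ravel()
    best=min((least_squares(f,[*W.mean(0),a]) for a in (0,1.5,3,-1.5)),key=lambda r:r.cost)
    return best.x, best.fun.reshape(-1,2)
E
python3 - <<'E'
from h import *
c=cam('top','top1')
m=[(390+x/5,200+y/5) for x,y in [(65,203),(428,92),(502,308),(137,424)]]
L=[(45,75),(45,-75),(-45,-75),(-45,75)]
print(fit2d(L,[onz(c,p,8) for p in m]))
n=[(135+x/4.2,195+y/4.2) for x,y in [(30,128),(625,27),(697,447),(90,557)]]
L=[(100,140),(100,-140),(-100,-140),(-100,140)]
print(fit2d(L,[onz(c,p,15) for p in n]))
n=[(135+x/4.2,195+y/4.2) for x,y in [(83,230),(603,142),(645,403),(118,495)]]
L=[(61,120),(61,-120),(-61,-120),(-61,120)]
print(fit2d(L,[onz(c,p,33) for p in n]))
E
```

```text
(array([ 5.46987665e+02, -2.13988292e+02,  3.11142506e-01]), array([[ 0.08636907,  0.31740421],
       [ 0.2766781 ,  0.34936172],
       [-0.53983411, -0.55724481],
       [ 0.17678694, -0.10952112]]))
(array([5.17401277e+02, 2.21654064e+02, 1.87868900e-01]), array([[ 0.34379486,  1.30797741],
       [ 1.66971982, -1.1229528 ],
       [-0.97818355, -1.77154289],
       [-1.03533113,  1.58651827]]))
(array([5.02195317e+02, 2.17426477e+02, 1.82801223e-01]), array([[ 0.59316415,  1.72363449],
       [ 1.129812  , -1.08356097],
       [-0.75112505, -1.84909237],
       [-0.97185111,  1.20901882]]))
```

```bash
cat >> h.py <<'E'
def plan(pos,rot,n=None,ref=None):
    """rows toward target from current (or ref) pose; interp; prints tool-frame rows (cm, rad)"""
    T=tool() if ref is None else ref; Rt=Rm(rot) if np.ndim(rot)==1 else rot
    rv=R.from_matrix(T[:3,:3].T@Rt).as_rotvec(); d=np.array(pos)-T[:3,3]
    if n is None: n=int(max(np.ceil(np.linalg.norm(d)/48),np.ceil(np.linalg.norm(rv)/0.148),1))
    print('n',n,'d',np.round(d,1),'rv',np.round(rv,3))
    for k in range(n):
        Rk=T[:3,:3]@R.from_rotvec(rv*k/n).as_matrix()
        print(np.round(Rk.T@d/n/10,2).tolist(),np.round(rv/n,4).tolist())
E
python3 - <<'E'
from h import *
plan([531,148,220],[np.pi,0,1.757])
E
```

```text
n 10 d [ 304.9 -353.2   14.9] rv [-0.001  0.     0.961]
[-4.23, -1.97, -0.15] [-0.0001, 0.0, 0.0961]
[-4.4, -1.55, -0.15] [-0.0001, 0.0, 0.0961]
[-4.53, -1.12, -0.15] [-0.0001, 0.0, 0.0961]
[-4.62, -0.68, -0.15] [-0.0001, 0.0, 0.0961]
[-4.66, -0.24, -0.15] [-0.0001, 0.0, 0.0961]
[-4.66, 0.21, -0.15] [-0.0001, 0.0, 0.0961]
[-4.62, 0.66, -0.15] [-0.0001, 0.0, 0.0961]
[-4.53, 1.1, -0.15] [-0.0001, 0.0, 0.0961]
[-4.41, 1.53, -0.15] [-0.0001, 0.0, 0.0961]
[-4.24, 1.94, -0.15] [-0.0001, 0.0, 0.0961]
```

```bash
python3 -m jog '[[-4.2,-2,-0.15,0,0,0.096,100],[-4.4,-1.5,-0.15,0,0,0.096,100],[-4.5,-1.1,-0.15,0,0,0.096,100],[-4.6,-0.7,-0.15,0,0,0.096,100],[-4.7,-0.2,-0.15,0,0,0.096,100],[-4.7,0.2,-0.15,0,0,0.096,100],[-4.6,0.7,-0.15,0,0,0.096,100],[-4.5,1.1,-0.15,0,0,0.096,100]]'
python3 -m jog '[[-4.4,1.5,-0.15,0,0,0.096,60],[-4.2,1.9,-0.15,0,0,0.096,36],[0,0,0,0,0,0,36],[0,0,0,0,0,0,36]]'
python3 - <<'E'
from h import *
cam('wrist','w1'); plan([531,148,220],[np.pi,0,1.757]); print(monitor.read_state())
E
```

```text
clock: 1.0
eef_pos: [471.4, 218.0, 217.6]
eef_rot: [3.142, 0.0, 1.946]
wrist_force: [-0.4, 0.7, -0.2]
finger_gap: 94.1
clock: 1.4
eef_pos: [530.7, 148.8, 220.0]
eef_rot: [-3.141, -0.0, 1.757]
wrist_force: [-0.1, 0.9, 0.2]
finger_gap: 65.6
n 1 d [ 0.8 -1.6 -0.1] rv [-0.001 -0.     0.001]
[-0.17, 0.05, 0.01] [-0.0007, -0.0002, 0.0014]
{'clock': 1.45, 'joints': array([2.08362419e-01, 2.91317438e-01, 1.49754410e+00, 2.06768287e-04,
       1.35340767e+00, 2.07321403e-02]), 'qd': array([ 2.46808726e-02, -9.63124064e-03,  5.81726227e-03, -1.21638608e-03,
       -1.86455881e-03,  4.38530434e-05]), 'effort': array([-1.81792930e+00, -5.23763323e+01, -3.60850382e+01,  1.56198425e-02,
        2.37096057e-03,  1.71106687e-02]), 'eef_pos': array([530.23520408, 149.57316592, 220.14793661]), 'eef_rot': array([-3.14091206e+00, -1.87802680e-04,  1.75838188e+00]), 'wrist_force': array([ 0.24681202,  0.76118252, -0.42831571]), 'moment': array([-0.04111287,  0.03632191,  0.03430384]), 'finger_gap': 61.424919947267405}
```

View pics/w1.png

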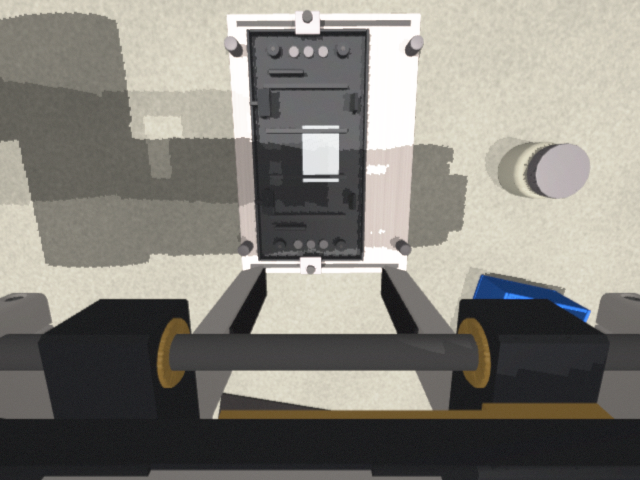

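The wrist view shows the whole nest, with the hooks on the left at (265,103) and (275,190) and the snaps on the right at (352,103) and (350,200). I'll enlarge it to measure.

```bash
python3 - <<'E'
import cv2
a=cv2.imread("pics/w1.png")
cv2.imwrite("pics/w1a.png",cv2.resize(a[5:145,220:430],None,fx=3.8,fy=3.8,interpolation=cv2.INTER_CUBIC))
cv2.imwrite("pics/w1b.png",cv2.resize(a[140:280,220:430],None,fx=3.8,fy=3.8,interpolation=cv2.INTER_CUBIC))
E
```

```text
(no output)
```

View pics/w1a.png

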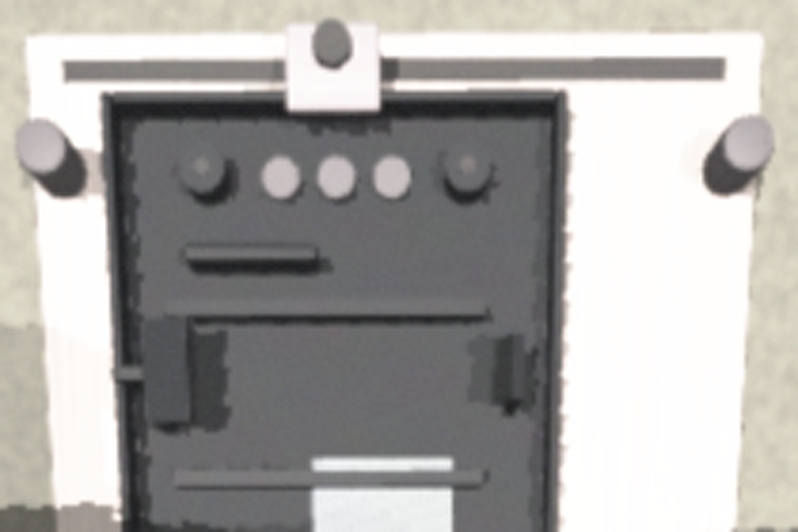

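View pics/w1b.png

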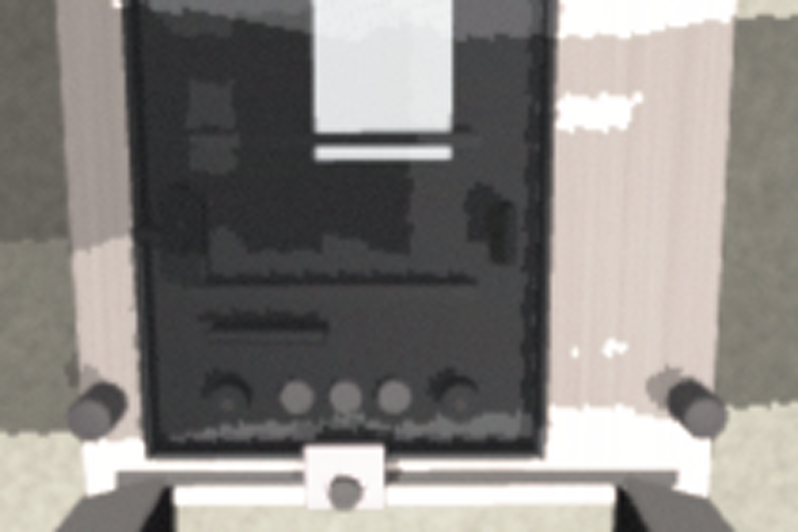

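```bash
python3 - <<'E'
from h import *
import pickle
c=pickle.load(open('pics/w1.pkl','rb'))
A=lambda x,y:(220+(x+.5)/3.8-.5,5+(y+.5)/3.8-.5)
B=lambda x,y:(220+(x+.5)/3.8-.5,140+(y+.5)/3.8-.5)
pl=[onz(c,p,15) for p in (A(760,37),B(710,495),B(88,497),A(27,37))]
L=[(100,140),(100,-140),(-100,-140),(-100,140)]
p1,r1=fit2d(L,pl);print(p1,r1.round(1).tolist())
hs=[onz(c,p,33) for p in (A(566,95),B(546,458),B(150,458),A(104,95))]
L=[(61,120),(61,-120),(-61,-120),(-61,120)]
p2,r2=fit2d(L,hs);print(p2,r2.round(1).tolist())
def loc(p,w): 
    cc,s=np.cos(p[2]),np.sin(p[2]); d=np.array(w)[:2]-p[:2]; return np.array([cc*d[0]+s*d[1],-s*d[0]+cc*d[1]])
print('housing in nest',loc(p1,p2))
for n,p,z in [('hook1 tip top',A(190,318),45.5),('hook1 tip bot',A(190,420),45.5),('hook2 tip',B(205,230),45.5),('rib24 right end',A(488,478),31),('rib24L',A(176,478),31),('rib68R',A(488,312),31),('snap1 in',A(494,340),39),('snap2in',B(487,235),39),('snap2bot',B(500,262),42)]:
    print(n,loc(p1,onz(c,p,z)).round(1),loc(p2,onz(c,p,z)).round(1))
E
```

```text
[5.16864414e+02 2.22940822e+02 1.91387897e-01] [[0.9, 3.3], [0.8, -2.3], [-0.3, -2.7], [-1.4, 1.7]]
[5.02050483e+02 2.19085437e+02 1.91330182e-01] [[0.9, 2.1], [1.2, -1.2], [-0.9, -2.1], [-1.2, 1.1]]
housing in nest [-15.27682288  -0.96705958]
hook1 tip top [-53.4  61.5] [-38.1  62.5]
hook1 tip bot [-54.4  36.5] [-39.1  37.5]
hook2 tip [-53.8 -48.8] [-38.5 -47.9]
rib24 right end [25.6 22.8] [40.9 23.7]
rib24L [-61.2  23.2] [-45.9  24.1]
rib68R [25.  65.5] [40.3 66.5]
snap1 in [26.2 57. ] [41.5 58. ]
snap2in [ 25.7 -51.4] [ 40.9 -50.4]
snap2bot [ 29.2 -58.7] [ 44.5 -57.7]
```

```bash
python3 - <<'E'
from h import *
plan([570,-285,195],[np.pi,0,1.882])
E
```

```text
n 10 d [  39.8 -434.6  -25.1] rv [-0.001 -0.    -0.124]
[-4.34, -0.42, 0.25] [-0.0001, -0.0, -0.0124]
[-4.34, -0.47, 0.25] [-0.0001, -0.0, -0.0124]
[-4.33, -0.53, 0.25] [-0.0001, -0.0, -0.0124]
[-4.33, -0.58, 0.25] [-0.0001, -0.0, -0.0124]
[-4.32, -0.63, 0.25] [-0.0001, -0.0, -0.0124]
[-4.31, -0.69, 0.25] [-0.0001, -0.0, -0.0124]
[-4.3, -0.74, 0.25] [-0.0001, -0.0, -0.0124]
[-4.29, -0.79, 0.25] [-0.0001, -0.0, -0.0124]
[-4.28, -0.85, 0.25] [-0.0001, -0.0, -0.0124]
[-4.27, -0.9, 0.25] [-0.0001, -0.0, -0.0124]
```

```bash
python3 -m jog '[[-4.3,-0.4,0.25,0,0,-0.0124,36],[-4.3,-0.5,0.25,0,0,-0.0124,36],[-4.3,-0.5,0.25,0,0,-0.0124,36],[-4.3,-0.6,0.25,0,0,-0.0124,36],[-4.3,-0.6,0.25,0,0,-0.0124,36],[-4.3,-0.7,0.25,0,0,-0.0124,36],[-4.3,-0.7,0.25,0,0,-0.0124,36],[-4.3,-0.8,0.25,0,0,-0.0124,36]]'
python3 -m jog '[[-4.3,-0.8,0.25,0,0,-0.0124,36],[-4.3,-0.9,0.25,0,0,-0.0124,36],[0,0,0,0,0,0,36],[0,0,0,0,0,0,36]]'
python3 - <<'E'
from h import *
c=cam('wrist','w2'); cv2.imwrite("pics/w2a.png",cv2.resize(c['color'][20:220,210:450],None,fx=3,fy=3,interpolation=cv2.INTER_CUBIC))
E
```

```text
clock: 2.25
eef_pos: [562.6, -196.8, 200.6]
eef_rot: [3.141, 0.0, 1.86]
wrist_force: [0.1, 0.3, -0.6]
finger_gap: 33.7
clock: 2.65
eef_pos: [571.1, -283.0, 195.1]
eef_rot: [-3.141, -0.001, 1.883]
wrist_force: [-0.7, 0.1, 0.1]
finger_gap: 33.8
```

View pics/w2a.png

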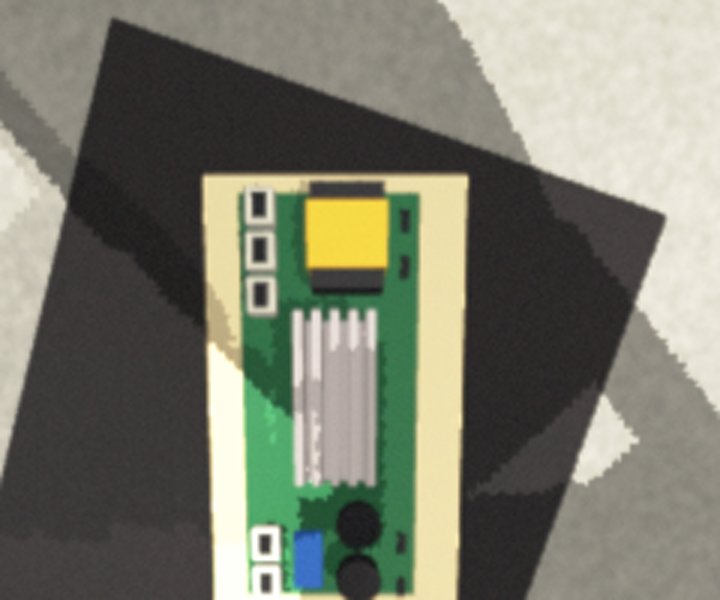

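This view shows the module with its sockets on the left, the yellow transformer at the top and the heat sink at crop (333,398). I need the lower edge too.

```bash
python3 - <<'E'
from h import *
a=cv2.imread('pics/w2.png'); cv2.imwrite("pics/w2b.png",cv2.resize(a[160:320,220:430],None,fx=3.5,fy=3.5,interpolation=cv2.INTER_CUBIC))
E
```

```text
(no output)
```

View pics/w2b.png

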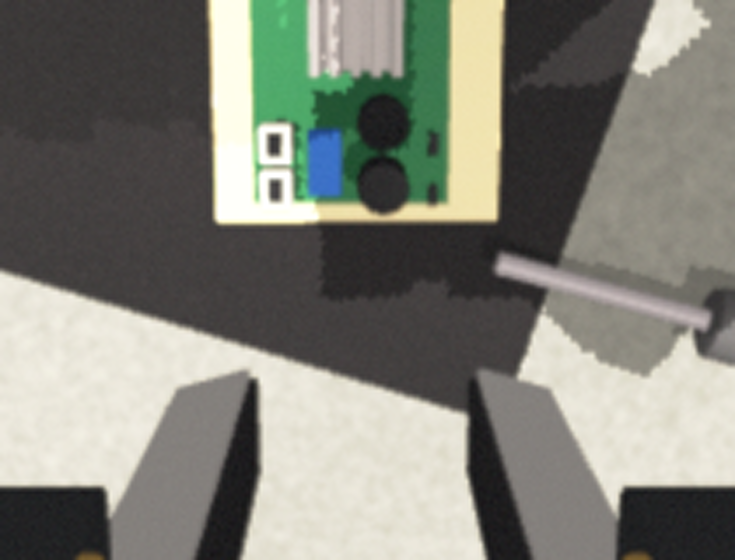

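```bash
python3 - <<'E'
from h import *
import pickle
c=pickle.load(open('pics/w2.pkl','rb'))
A=lambda x,y:(210+(x+.5)/3-.5,20+(y+.5)/3-.5)
B=lambda x,y:(220+(x+.5)/3.5-.5,160+(y+.5)/3.5-.5)
L=[(45,75),(45,-75),(-45,-75),(-45,75)]
p,r=fit2d(L,[onz(c,q,8) for q in (A(468,175),B(498,222),B(216,222),A(203,175))]);print(p,r.round(1).tolist())
L=[(13,27),(13,-27),(-13,-27),(-13,27)]
q,r=fit2d(L,[onz(c,t,48) for t in (A(377,312),A(377,487),A(293,487),A(292,312))]);print(q,r.round(1).tolist())
# approach pose: heat sink point
Rt=Rm([np.pi,0,np.pi/2+p[2]]);print(np.pi/2+p[2])
t=tool(); plan([p[0],p[1],100],Rt)
E
```

```text
[ 5.46136267e+02 -2.13026818e+02  3.12335704e-01] [[0.1, 0.2], [-0.0, -0.2], [0.2, -0.1], [-0.2, 0.1]]
[ 5.46166926e+02 -2.13296042e+02  3.13701441e-01] [[-0.2, 0.1], [-0.5, -0.3], [0.6, -0.0], [0.2, 0.2]]
1.883132031008189
n 3 d [-25.1  69.3 -95.4] rv [-0. -0.  0.]
[2.45, -0.09, 3.18] [-0.0, -0.0001, 0.0001]
[2.46, -0.09, 3.18] [-0.0, -0.0001, 0.0001]
[2.46, -0.09, 3.18] [-0.0, -0.0001, 0.0001]
```

```bash
python3 -m jog '[[2.45,-0.1,3.2,0,0,0,36],[2.45,-0.1,3.2,0,0,0,36],[2.45,-0.1,3.2,0,0,0,36],[0,0,0,0,0,0,36]]'
python3 - <<'E'
from h import *
cam('wrist','w3'); plan([546.1,-213.1,17],[np.pi,0,1.883],4)
E
```

```text
clock: 3.1
eef_pos: [543.5, -210.1, 96.1]
eef_rot: [-3.137, -0.005, 1.886]
wrist_force: [0.2, -0.7, -0.4]
finger_gap: 34.0
n 4 d [  0.9  -1.  -81.8] rv [-0.002 -0.002  0.002]
[-0.04, 0.02, 2.04] [-0.0004, -0.0004, 0.0006]
[-0.03, 0.02, 2.04] [-0.0004, -0.0004, 0.0006]
[-0.03, 0.02, 2.04] [-0.0004, -0.0004, 0.0006]
[-0.03, 0.02, 2.04] [-0.0004, -0.0004, 0.0006]
```

View pics/w3.png

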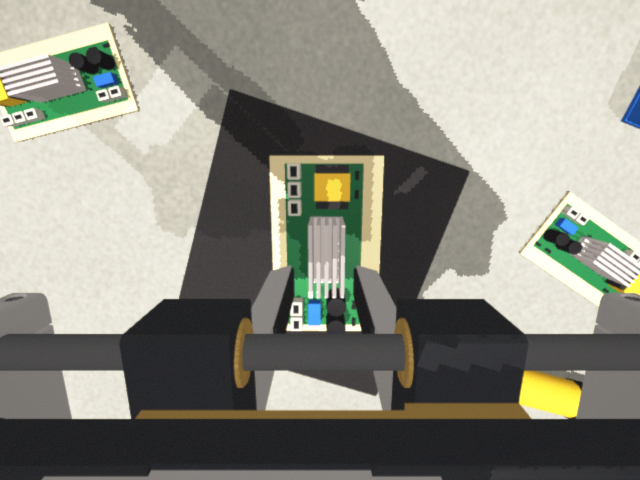

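The jaws straddle the heat sink at (326,255) and are centred on it. Descending.

```bash
python3 -m jog '[[-0.03,0.02,2,0,0,0,36],[-0.03,0.02,2,0,0,0,36],[-0.03,0.02,2,0,0,0,36],[-0.03,0.02,1.5,0,0,0,36],[0,0,0.3,0,0,0,36],[0,0,0,0,0,0,36]]'
python3 - <<'E'
from h import *
cam('wrist','w4'); print(tool()[:3,3])
E
```

```text
clock: 3.75
eef_pos: [547.2, -215.9, 22.1]
eef_rot: [3.141, 0.0, 1.882]
wrist_force: [0.3, 0.6, -0.4]
finger_gap: 33.6
[ 547.38727209 -215.95323508   22.50551272]
```

View pics/w4.png

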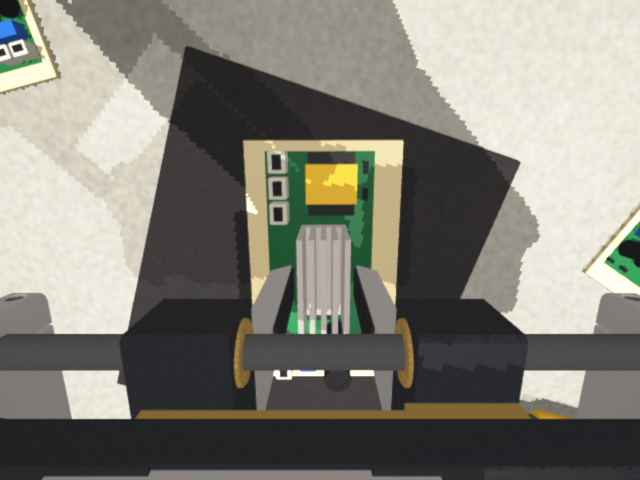

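```bash
python3 -m jog '[[0.28,-0.05,0.4,0,0,0,36],[0,0,0,0,0,0,36],[0,0,0,0,0,0,20],[0,0,0,0,0,0,20],[0,0,0,0,0,0,20],[0,0,0,0,0,0,20],[0,0,0,0,0,0,20],[0,0,0,0,0,0,20]]' 45
python3 - <<'E'
from h import *
s=monitor.read_state();print(s['eef_pos'],s['eef_rot'],s['wrist_force'],s['finger_gap'])
E
```

```text
clock: 4.6
eef_pos: [545.6, -213.3, 17.8]
eef_rot: [3.141, 0.0, 1.882]
wrist_force: [-1.3, 0.6, 5.6]
finger_gap: 25.4
[ 545.61347842 -213.25093671   17.78815383] [3.14122096e+00 2.54531763e-04 1.88184270e+00] [-1.28709601  0.61792308  5.55006132] 25.394167507324237
```

```bash
cat >> h.py <<'E'
H=np.array([502.1,218.7]); HY=0.190; GZ=14.8
def target(Sx,Sz,th,y=0.0):
    xa=np.array([np.cos(HY),np.sin(HY),0]);ya=np.array([-np.sin(HY),np.cos(HY),0]);za=np.array([0,0,1.])
    mx=np.cos(th)*xa+np.sin(th)*za; mz=-np.sin(th)*xa+np.cos(th)*za
    O=np.array([*H,0])+Sx*xa+Sz*za+y*ya+45*mx
    return O+GZ*mz, np.c_[ya,mx,-mz]   # tool x=module y, tool y=module x, tool z=-module z
def state():
    """module socket edge (housing frame) and tilt implied by the tool pose"""
    T=tool(); mx=T[:3,1];mz=-T[:3,2];O=T[:3,3]-GZ*mz;S=O-45*mx;F=O+45*mx
    xa=np.array([np.cos(HY),np.sin(HY)]);ya=np.array([-np.sin(HY),np.cos(HY)])
    g=lambda P:np.round([(P[:2]-H)@xa,(P[:2]-H)@ya,P[2]],1)
    print('S',g(S),'F',g(F),'tilt',round(float(np.arcsin(mx[2])),3),'roll',round(float(np.arcsin(T[2,0])),3),'yawerr',round(float(np.arctan2(mx[1],mx[0])-HY),4), 'Fw',monitor.read_state()['wrist_force'].round(1),'clk',monitor.read_state()['clock'])
E
python3 -m jog '[[0,0,-2,0,0,0,20],[0,0,-4,0,0,0,20],[0,0,-4,0,0,0,20],[0,0,-4,0,0,0,20],[0,0,0,0,0,0,20]]'
python3 - <<'E'
from h import *
p,r=target(-30,100,0.3); print(p); plan(p,r); print(monitor.read_state()['finger_gap'])
E
```

```text
clock: 5.1
eef_pos: [547.1, -214.1, 162.6]
eef_rot: [3.136, 0.005, 1.882]
wrist_force: [-0.5, 0.9, -3.5]
finger_gap: 25.9
[510.56138347 220.32729189 127.43738934]
n 10 d [-36.6 434.4 -35.1] rv [-0.294 -0.013  0.121]
[4.25, 0.98, 0.33] [-0.0294, -0.0013, 0.0121]
[4.26, 0.92, 0.36] [-0.0294, -0.0013, 0.0121]
[4.27, 0.86, 0.38] [-0.0294, -0.0013, 0.0121]
[4.28, 0.79, 0.4] [-0.0294, -0.0013, 0.0121]
[4.29, 0.73, 0.41] [-0.0294, -0.0013, 0.0121]
[4.3, 0.66, 0.43] [-0.0294, -0.0013, 0.0121]
[4.31, 0.6, 0.44] [-0.0294, -0.0013, 0.0121]
[4.32, 0.53, 0.45] [-0.0294, -0.0013, 0.0121]
[4.32, 0.47, 0.46] [-0.0294, -0.0013, 0.0121]
[4.33, 0.4, 0.47] [-0.0294, -0.0013, 0.0121]
25.897543220934264
```

```bash
python3 -m jog '[[2.1,0.5,0.2,-0.015,0,0.006,20],[3.2,0.7,0.3,-0.022,-0.001,0.009,20],[3.2,0.7,0.3,-0.022,-0.001,0.009,20],[3.2,0.6,0.3,-0.022,-0.001,0.009,20],[3.2,0.6,0.3,-0.022,-0.001,0.009,20],[3.2,0.6,0.3,-0.022,-0.001,0.009,20],[3.2,0.5,0.3,-0.022,-0.001,0.009,20],[3.2,0.5,0.3,-0.022,-0.001,0.009,20]]'
python3 -m jog '[[3.2,0.5,0.3,-0.022,-0.001,0.009,20],[3.2,0.5,0.3,-0.022,-0.001,0.009,20],[3.2,0.4,0.3,-0.022,-0.001,0.009,20],[3.2,0.4,0.3,-0.022,-0.001,0.009,20],[3.2,0.3,0.3,-0.022,-0.001,0.009,20],[2,0.2,0.2,-0.015,0,0.006,20],[0,0,0,0,0,0,20],[0,0,0,0,0,0,20]]'
python3 - <<'E'
from h import *
state(); p,r=target(-30,100,0.3); plan(p,r)
cam('wrist','w5');cam('side','s5');cam('top','t5')
E
```

```text
clock: 5.9
eef_pos: [523.1, 36.8, 135.8]
eef_rot: [2.974, 0.001, 1.812]
wrist_force: [1.0, 0.6, -2.9]
finger_gap: 25.8
clock: 6.7
eef_pos: [509.6, 216.8, 124.7]
eef_rot: [2.85, -0.005, 1.763]
wrist_force: [0.6, -1.2, -3.8]
finger_gap: 26.0
S [-31.8  -3.2  97.5] F [ 54.4  -3.2 123.4] tilt 0.292 roll 0.005 yawerr 0.0004 Fw [ 0.6 -1.2 -3.8] clk 6.7
n 1 d [0.9 3.5 2.8] rv [-0.008 -0.005  0.   ]
[0.33, 0.23, -0.22] [-0.0083, -0.0055, 0.0003]
```

View pics/w5.png

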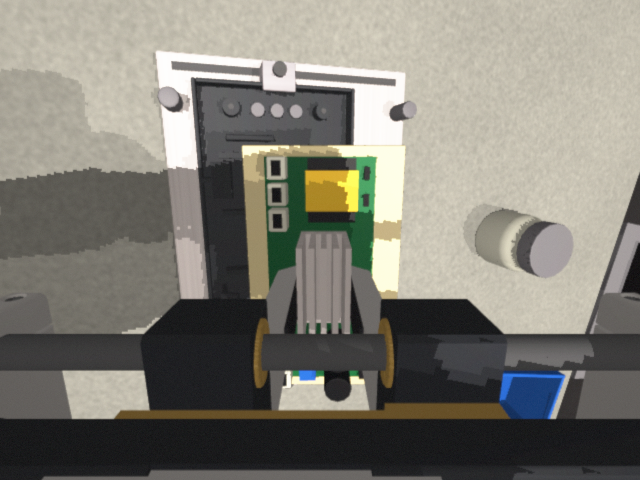

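View pics/s5.png

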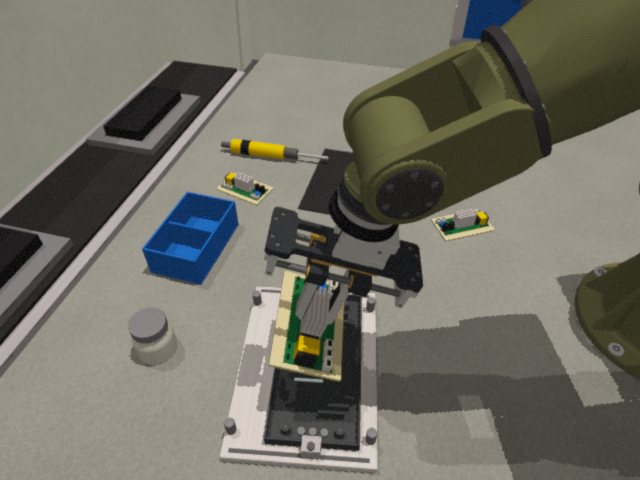

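The module is held over the housing, tilted with its socket edge low on the left in the wrist view. I'll check the in-hand pose from its far corners at about (243,146) and (405,146).

```bash
python3 - <<'E'
from h import *
import pickle
c=pickle.load(open('pics/w5.pkl','rb'))
T=np.array(c['cam_to_world'])@np.linalg.inv(vision.camera('wrist')['tool_from_camera'])
w=lambda m:T[:3,3]+T[:3,:3]@np.array([m[1],m[0],GZ-m[2]])
print('mod corners',proj(c,[w((-45,75,5)),w((45,75,5)),w((-13,27,45)),w((13,27,45))]).round(1).tolist())
xa=np.array([np.cos(HY),np.sin(HY),0]);ya=np.array([-np.sin(HY),np.cos(HY),0])
h=lambda x,y,z:np.array([*H,z])+x*xa+y*ya
print('housing',proj(c,[h(-61,120,33),h(61,120,33)]).round(1).tolist(),'ribs68',proj(c,[h(-46,68,31)]).round(1).tolist())
a=cv2.imread('pics/w5.png'); cv2.imwrite('pics/w5a.png',cv2.resize(a[45:245,150:430],None,fx=2.8,fy=2.8,interpolation=cv2.INTER_CUBIC))
E
```

```text
mod corners [[241.6, 145.4], [405.9, 145.5], [295.6, 248.9], [351.7, 249.0]]
housing [[190.7, 77.0], [355.8, 88.4]] ribs68 [[218.8, 155.3]]
```

View pics/w5a.png

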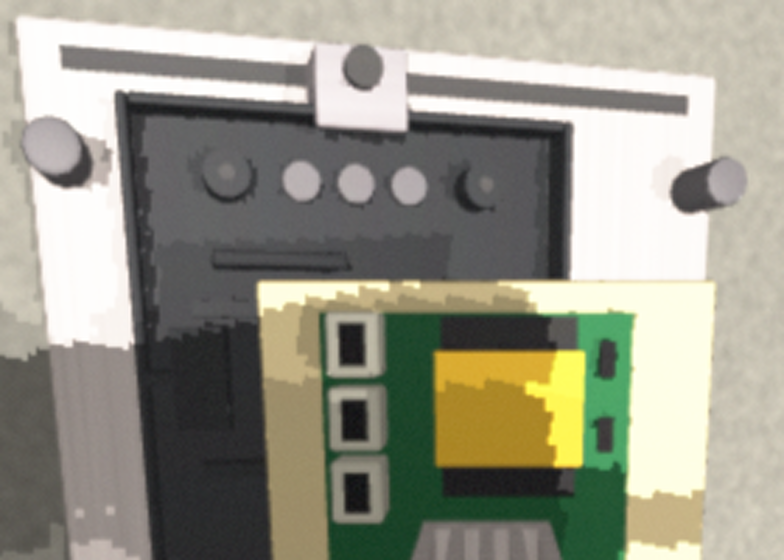

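```bash
python3 - <<'E'
from h import *
state(); p,r=target(-31,60,0.3); plan(p,r,2)
E
```

```text
S [-31.1  -3.9  98.5] F [ 55.1  -4.  124.5] tilt 0.293 roll 0.006 yawerr -0.0018 Fw [ 0.3  0.3 -3.3] clk 6.9
n 2 d [ -0.9   4.  -38.2] rv [-0.007 -0.005 -0.002]
[0.19, -0.56, 1.83] [-0.0033, -0.0026, -0.0009]
[0.2, -0.56, 1.83] [-0.0033, -0.0026, -0.0009]
```

```bash
python3 -m jog '[[0.2,-0.28,0.9,-0.003,-0.003,0,20],[0.2,-0.56,1.8,-0.003,-0.003,0,20],[0,-0.28,0.9,0,0,0,20],[0,0,0,0,0,0,20],[0,0,0,0,0,0,20]]'
python3 - <<'E'
from h import *
state(); p,r=target(-31,34,0.3); plan(p,r,2)
E
```

```text
clock: 7.4
eef_pos: [509.5, 221.0, 88.4]
eef_rot: [2.842, 0.0, 1.76]
wrist_force: [-0.2, 0.1, -3.4]
finger_gap: 25.7
S [-30.9   0.9  60.9] F [55.1  0.8 87.5] tilt 0.3 roll -0.0 yawerr -0.0009 Fw [-0.2  0.1 -3.4] clk 7.4
n 2 d [  0.   -0.8 -26.9] rv [-0.     0.    -0.001]
[-0.04, -0.4, 1.29] [-0.0, 0.0002, -0.0004]
[-0.04, -0.4, 1.29] [-0.0, 0.0002, -0.0004]
```

```bash
python3 -m jog '[[-0.04,-0.25,0.8,0,0,0,20],[-0.04,-0.25,0.8,0,0,0,20],[0,-0.2,0.6,0,0,0,20],[0,0,0,0,0,0,20],[0,0,0,0,0,0,20]]'
python3 - <<'E'
from h import *
state(); cam('side','s6'); cam('wrist','w6'); a=cv2.imread('pics/s6.png'); cv2.imwrite('pics/s6a.png',cv2.resize(a[260:480,220:400],None,fx=2.7,fy=2.7,interpolation=cv2.INTER_CUBIC)); state()
E
```

```text
clock: 7.9
eef_pos: [509.3, 220.2, 65.0]
eef_rot: [2.842, 0.0, 1.76]
wrist_force: [0.3, 0.0, -4.2]
finger_gap: 25.9
S [-31.3   0.1  37.6] F [54.7  0.1 64.2] tilt 0.3 roll -0.0 yawerr -0.0007 Fw [ 0.3  0.  -4.2] clk 7.9
S [-31.    0.2  38. ] F [55.   0.1 64.6] tilt 0.301 roll 0.0 yawerr -0.0007 Fw [ 1.3  0.  -3. ] clk 8.0
```

View pics/s6a.png

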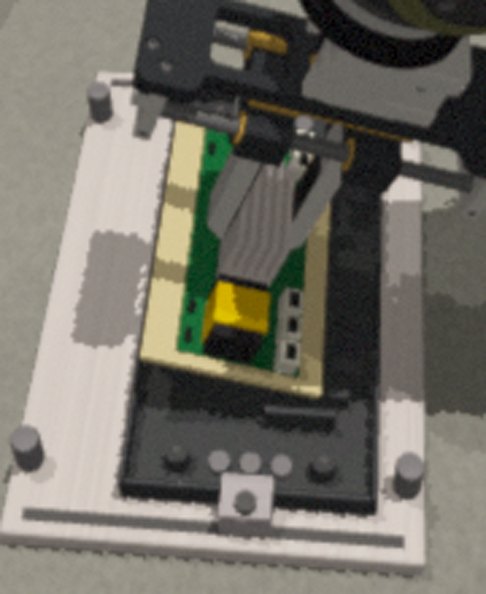

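View pics/w6.png

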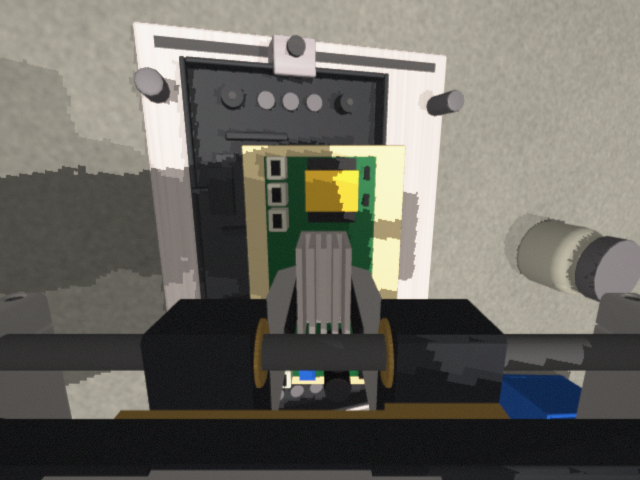

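```bash
python3 -m jog '[[0,-0.06,0.2,0,0,0,20],[0,-0.06,0.2,0,0,0,20],[0,-0.03,0.1,0,0,0,20],[0,0,0,0,0,0,20],[0,0,0,0,0,0,20]]'
python3 - <<'E'
from h import *
state()
E
python3 -m jog '[[0,-0.015,0.05,0,0,0,20],[0,0,0,0,0,0,20],[0,0,0,0,0,0,20]]'
python3 - <<'E'
from h import *
state()
E
```

```text
clock: 8.5
eef_pos: [509.4, 220.2, 59.9]
eef_rot: [2.842, 0.0, 1.76]
wrist_force: [0.3, -0.3, -3.6]
finger_gap: 25.8
S [-31.2   0.2  32.5] F [54.8  0.1 59.1] tilt 0.3 roll -0.0 yawerr -0.0007 Fw [ 0.3 -0.3 -3.6] clk 8.5
clock: 8.8
eef_pos: [509.4, 220.2, 59.4]
eef_rot: [2.842, 0.0, 1.76]
wrist_force: [0.0, -0.6, -2.5]
finger_gap: 25.6
S [-31.2   0.2  32. ] F [54.8  0.1 58.6] tilt 0.3 roll -0.0 yawerr -0.0008 Fw [ 0.  -0.6 -2.5] clk 8.8
```

```bash
python3 -m jog '[[0,-0.19,-0.06,0,0,0,20],[0,-0.19,-0.06,0,0,0,20],[0,-0.19,-0.06,0,0,0,20],[0,-0.19,-0.06,0,0,0,20],[0,-0.19,-0.06,0,0,0,20],[0,0,0,0,0,0,20],[0,0,0,0,0,0,20]]'
python3 - <<'E'
from h import *
state()
E
```

```text
clock: 9.5
eef_pos: [499.6, 218.4, 59.5]
eef_rot: [2.841, 0.0, 1.76]
wrist_force: [-0.4, -0.2, -5.0]
finger_gap: 25.6
S [-41.1   0.2  32.1] F [44.9  0.1 58.7] tilt 0.3 roll -0.0 yawerr -0.0008 Fw [-0.4 -0.2 -5. ] clk 9.5
```

```bash
python3 -m jog '[[0,-0.095,-0.03,0,0,0,20],[0,-0.095,-0.03,0,0,0,20],[0,0,0,0,0,0,20],[0,0,0,0,0,0,20]]'
python3 -m jog '[[0,-0.095,-0.03,0,0,0,20],[0,0,0,0,0,0,20],[0,0,0,0,0,0,20]]'
python3 -m jog '[[0,-0.095,-0.03,0,0,0,20],[0,0,0,0,0,0,20],[0,0,0,0,0,0,20]]'
python3 - <<'E'
from h import *
state()
E
```

```text
clock: 9.9
eef_pos: [497.6, 218.0, 59.4]
eef_rot: [2.842, 0.0, 1.76]
wrist_force: [-0.5, -0.0, -3.5]
finger_gap: 26.1
clock: 10.2
eef_pos: [496.6, 217.8, 59.5]
eef_rot: [2.842, 0.0, 1.76]
wrist_force: [0.1, 0.7, -3.0]
finger_gap: 25.5
clock: 10.5
eef_pos: [495.8, 217.7, 59.6]
eef_rot: [2.841, 0.0, 1.76]
wrist_force: [1.2, 0.8, -3.4]
finger_gap: 25.7
S [-45.    0.2  32.1] F [41.   0.1 58.7] tilt 0.3 roll -0.0 yawerr -0.0007 Fw [ 1.2  0.8 -3.4] clk 10.5
```

```bash
python3 -m jog '[[0,-0.095,-0.03,0,0,0,20],[0,0,0,0,0,0,20],[0,0,0,0,0,0,20]]'
python3 -m jog '[[0,-0.07,-0.02,0,0,0,20],[0,0,0,0,0,0,20],[0,0,0,0,0,0,20]]'
python3 - <<'E'
from h import *
state()
cam('side','s7'); a=cv2.imread('pics/s7.png'); cv2.imwrite('pics/s7a.png',cv2.resize(a[260:480,220:400],None,fx=2.7,fy=2.7,interpolation=cv2.INTER_CUBIC)); cam('wrist','w7');cam('top','t7')
E
```

```text
clock: 10.8
eef_pos: [495.6, 217.6, 60.0]
eef_rot: [2.839, -0.0, 1.76]
wrist_force: [7.1, 0.4, -6.4]
finger_gap: 25.7
clock: 11.1
eef_pos: [495.4, 217.6, 60.2]
eef_rot: [2.838, -0.0, 1.76]
wrist_force: [10.7, 2.2, -8.5]
finger_gap: 25.8
S [-45.3   0.3  32.6] F [40.6  0.2 59.6] tilt 0.304 roll 0.0 yawerr -0.0008 Fw [10.7  2.2 -8.5] clk 11.1
```

View pics/s7a.png

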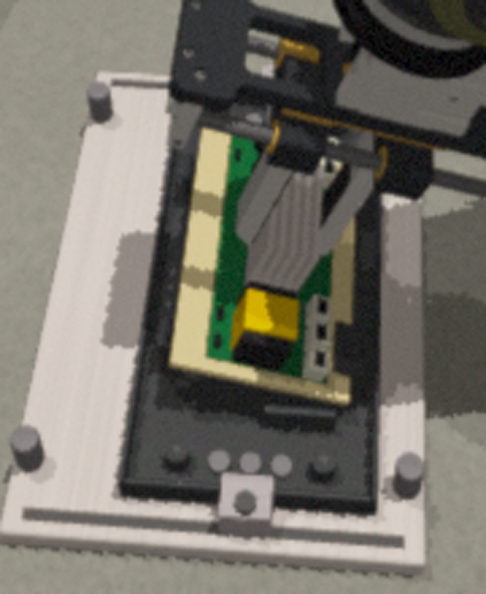

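View pics/w7.png

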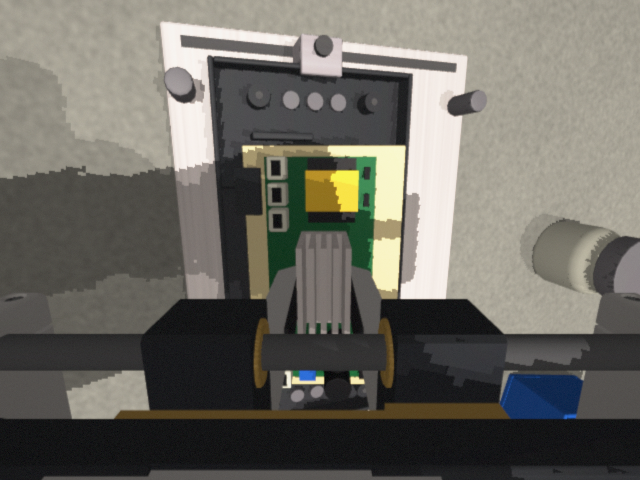

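The socket edge has met the stops: about 10 N at x ≈ -45, and the hooks cover the edge at wrist (250,190). Now I rotate down about the socket edge.

```bash
python3 - <<'E'
from h import *
ref=np.eye(4); p,r=target(-46.7,32.1,.3,.2); ref[:3,:3]=r; ref[:3,3]=p
for a in ((-45.4,31.8,.24),(-45.7,31.7,.18),(-45.9,31.6,.13)):
    p,r=target(*a,.2); print(a); plan(p,r,2,ref); ref[:3,:3]=r; ref[:3,3]=p
E
```

```text
(-45.4, 31.8, 0.24)
n 2 d [ 2.8  0.5 -2.7] rv [ 0.06  0.   -0.  ]
[0.0, 0.1, 0.17] [0.03, 0.0, -0.0]
[0.0, 0.1, 0.17] [0.03, 0.0, -0.0]
(-45.7, 31.7, 0.18)
n 2 d [ 1.1  0.2 -2.6] rv [ 0.06 -0.    0.  ]
[0.0, 0.02, 0.14] [0.03, -0.0, 0.0]
[0.0, 0.03, 0.14] [0.03, -0.0, 0.0]
(-45.9, 31.6, 0.13)
n 2 d [ 0.9  0.2 -2.2] rv [ 0.05  0.   -0.  ]
[-0.0, 0.02, 0.12] [0.025, 0.0, -0.0]
[-0.0, 0.03, 0.12] [0.025, 0.0, -0.0]
```

```bash
python3 -m jog '[[0,0.1,0.17,0.03,0,0,20],[0,0.1,0.17,0.03,0,0,20],[0,0,0,0,0,0,20],[0,0,0,0,0,0,20]]'
python3 - <<'E'
from h import *
state()
E
python3 -m jog '[[0,0.02,0.14,0.03,0,0,20],[0,0.03,0.14,0.03,0,0,20],[0,0,0,0,0,0,20],[0,0,0,0,0,0,20]]'
python3 - <<'E'
from h import *
state()
E
```

```text
clock: 11.65
eef_pos: [497.0, 217.8, 56.8]
eef_rot: [2.9, 0.0, 1.76]
wrist_force: [3.3, -0.4, -3.2]
finger_gap: 25.7
S [-45.3   0.1  31.7] F [42.1  0.1 53.2] tilt 0.241 roll -0.0 yawerr -0.0008 Fw [ 3.3 -0.4 -3.2] clk 11.65
clock: 12.05
eef_pos: [498.1, 218.1, 54.3]
eef_rot: [2.96, 0.0, 1.76]
wrist_force: [4.8, 0.7, -3.7]
finger_gap: 25.5
S [-45.6   0.2  31.6] F [42.9  0.1 47.9] tilt 0.182 roll -0.0 yawerr -0.0007 Fw [ 4.8  0.7 -3.7] clk 12.05
```

```bash
python3 -m jog '[[0,0.02,0.12,0.025,0,0,20],[0,0.03,0.12,0.025,0,0,20],[0,0,0,0,0,0,20],[0,0,0,0,0,0,20]]'
python3 - <<'E'
from h import *
state()
ref=tool();
for a in ((-45.6,31.5,.10),):
    p,r=target(*a,.2); print(a); plan(p,r,2,ref)
E
```

```text
clock: 12.45
eef_pos: [498.9, 218.2, 52.0]
eef_rot: [3.01, 0.0, 1.76]
wrist_force: [4.8, 0.9, -3.3]
finger_gap: 25.7
S [-45.9   0.2  31.4] F [43.3  0.1 43.2] tilt 0.132 roll -0.0 yawerr -0.0007 Fw [ 4.8  0.9 -3.3] clk 12.45
(-45.6, 31.5, 0.1)
n 2 d [ 0.9  0.2 -1.3] rv [ 0.032  0.    -0.001]
[0.0, 0.04, 0.07] [0.0159, 0.0001, -0.0004]
[0.0, 0.04, 0.07] [0.0159, 0.0001, -0.0004]
```

```bash
python3 -m jog '[[0,0.02,0.075,0.016,0,0,20],[0,0.02,0.075,0.016,0,0,20],[0,0,0,0,0,0,20],[0,0,0,0,0,0,20]]'
python3 - <<'E'
from h import *
state();s=monitor.read_state();print(s['moment'])
E
```

```text
clock: 12.85
eef_pos: [499.4, 218.4, 50.6]
eef_rot: [3.043, 0.0, 1.76]
wrist_force: [4.3, 0.7, -0.9]
finger_gap: 25.4
S [-46.    0.2  31.4] F [43.6  0.1 40.3] tilt 0.099 roll -0.0 yawerr -0.0008 Fw [ 4.3  0.7 -0.9] clk 12.85
[-0.05008666 -0.61755119  0.03828242]
```

The free edge is on the ramps at 5.7° tilt, with the load starting to transfer. Releasing and withdrawing along the tool axis.

```bash
python3 -m jog '[[0,0.01,0.03,0.007,0,0,20],[0,0,0,0,0,0,20],[0,0,0,0,0,0,36],[0,0,0,0,0,0,36],[0,0,0,0,0,0,36],[0,0,0,0,0,0,36]]' 20
python3 -m jog '[[0,0,-1,0,0,0,36],[0,0,-2.5,0,0,0,36],[0,0,-3,0,0,0,36],[0,0,-3,0,0,0,0],[0,0,0,0,0,0,0],[0,0,0,0,0,0,0]]' 20
python3 - <<'E'
from h import *
print(tool()); cam('side','s8'); a=cv2.imread('pics/s8.png'); cv2.imwrite('pics/s8a.png',cv2.resize(a[260:480,220:400],None,fx=2.7,fy=2.7,interpolation=cv2.INTER_CUBIC)); cam('wrist','w8')
E
```

```text
clock: 13.45
eef_pos: [499.3, 218.3, 50.0]
eef_rot: [3.051, 0.0, 1.76]
wrist_force: [0.6, 0.8, 0.1]
finger_gap: 34.0
clock: 14.05
eef_pos: [491.0, 216.8, 145.4]
eef_rot: [3.049, -0.0, 1.76]
wrist_force: [-0.7, 0.0, 0.7]
finger_gap: 13.6
[[-1.88146977e-01  9.77965426e-01  9.04673441e-02  4.91046345e+02]
 [ 9.82140871e-01  1.87332172e-01  1.74919227e-02  2.16771341e+02]
 [ 1.59051534e-04  9.21427284e-02 -9.95745797e-01  1.45420421e+02]
 [ 0.00000000e+00  0.00000000e+00  0.00000000e+00  1.00000000e+00]]
```

View pics/s8a.png

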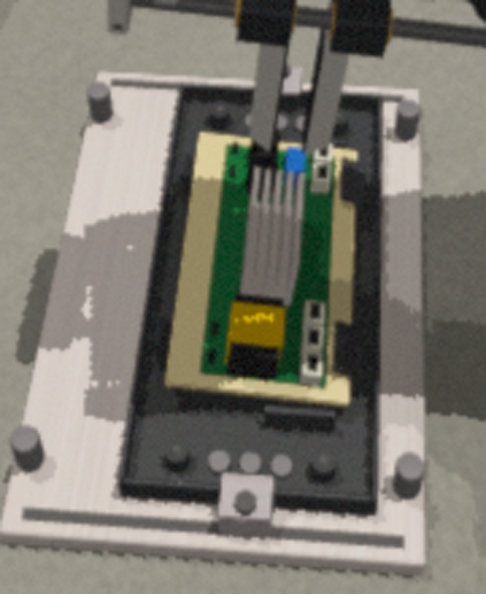

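View pics/w8.png

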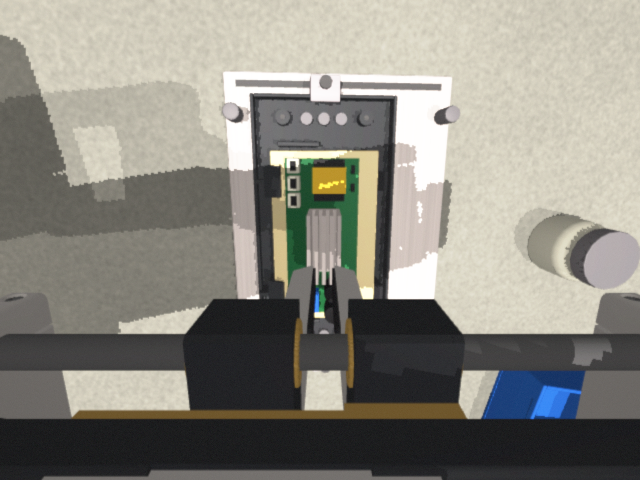

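The module rests under both hooks (wrist (270,182)) with its free edge up on the snaps. Next I'll press the free edge in the middle with closed fingers and the tool vertical.

```bash
python3 - <<'E'
from h import *
xa=np.array([np.cos(HY),np.sin(HY)]); q=H+39.5*xa
plan([*q,110],[np.pi,0,np.pi/2+HY],2)
E
```

```text
n 2 d [ 50.3   9.6 -34. ] rv [ 0.09   0.    -0.001]
[-0.0, 2.4, 1.92] [0.0448, 0.0002, -0.0004]
[-0.0, 2.48, 1.81] [0.0448, 0.0002, -0.0004]
```

```bash
python3 -m jog '[[0,2.4,1.9,0.045,0,0,0],[0,2.4,1.8,0.045,0,0,0],[0,0,0,0,0,0,0],[0,0,0,0,0,0,0],[0,0,0,0,0,0,0]]'
python3 - <<'E'
from h import *
xa=np.array([np.cos(HY),np.sin(HY)]); q=H+39.5*xa
plan([*q,56],[np.pi,0,np.pi/2+HY],2)
cam('wrist','w9'); print(monitor.read_state()['finger_gap'])
E
```

```text
clock: 14.65
eef_pos: [540.0, 226.2, 111.3]
eef_rot: [3.14, 0.0, 1.76]
wrist_force: [0.0, 0.2, -0.7]
finger_gap: 0.3
n 2 d [  0.9  -0.  -55.3] rv [ 0.001  0.    -0.001]
[-0.01, 0.04, 2.77] [0.0006, 0.0, -0.0003]
[-0.01, 0.04, 2.77] [0.0006, 0.0, -0.0003]
0.3534645458412672
```

View pics/w9.png

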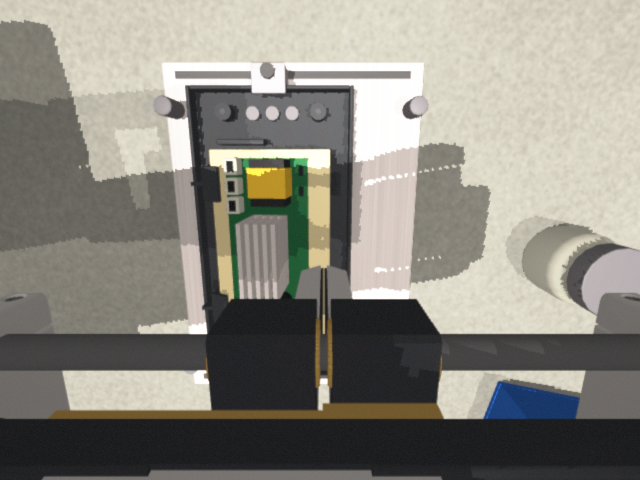

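```bash
python3 -m jog '[[0,0,2,0,0,0,0],[0,0,2.4,0,0,0,0],[0,0,1.5,0,0,0,0],[0,0,0.3,0,0,0,0],[0,0,0,0,0,0,0],[0,0,0,0,0,0,0]]'
python3 - <<'E'
from h import *
s=monitor.read_state();print(s['eef_pos'],s['wrist_force'],s['moment'])
E
```

```text
clock: 15.3
eef_pos: [541.1, 226.4, 50.3]
eef_rot: [3.139, -0.0, 1.76]
wrist_force: [-0.4, -0.3, 0.7]
finger_gap: 0.1
[541.09420497 226.42870121  50.33981771] [-0.38654713 -0.27419952  0.74376259] [-0.0710634   0.0710621   0.02088035]
```

```bash
python3 -m jog '[[0,0,0.2,0,0,0,0],[0,0,0.2,0,0,0,0],[0,0,0.1,0,0,0,0],[0,0,0,0,0,0,0]]'
python3 -m jog '[[0,0,0.1,0,0,0,0],[0,0,0.1,0,0,0,0],[0,0,0,0,0,0,0]]'
python3 -m jog '[[0,0,0.1,0,0,0,0],[0,0,0.1,0,0,0,0],[0,0,0,0,0,0,0]]'
```

```text
clock: 15.7
eef_pos: [540.8, 226.3, 44.4]
eef_rot: [3.14, -0.0, 1.76]
wrist_force: [0.0, 0.2, 3.3]
finger_gap: 0.5
clock: 16.0
eef_pos: [540.6, 226.2, 42.2]
eef_rot: [3.141, 0.0, 1.76]
wrist_force: [-0.1, 0.5, -0.0]
finger_gap: 0.2
clock: 16.3
eef_pos: [540.4, 226.2, 39.7]
eef_rot: [3.141, 0.0, 1.76]
wrist_force: [-0.4, -0.2, -0.1]
finger_gap: 0.2
```

```bash
python3 -m jog '[[0,0,0.1,0,0,0,0],[0,0,0,0,0,0,0],[0,0,0,0,0,0,0]]'
python3 -m jog '[[0,0,0.1,0,0,0,0],[0,0,0,0,0,0,0],[0,0,0,0,0,0,0]]'
python3 - <<'E'
from h import *
cam('wrist','w10');cam('side','s10'); a=cv2.imread('pics/s10.png'); cv2.imwrite('pics/s10a.png',cv2.resize(a[260:480,220:400],None,fx=2.7,fy=2.7,interpolation=cv2.INTER_CUBIC))
E
```

```text
clock: 16.6
eef_pos: [540.6, 226.2, 39.1]
eef_rot: [3.141, 0.0, 1.76]
wrist_force: [0.1, -0.1, 0.1]
finger_gap: 0.5
clock: 16.9
eef_pos: [540.6, 226.2, 38.1]
eef_rot: [3.141, 0.0, 1.76]
wrist_force: [-0.6, -0.9, -0.2]
finger_gap: 0.4
```

View pics/s10a.png

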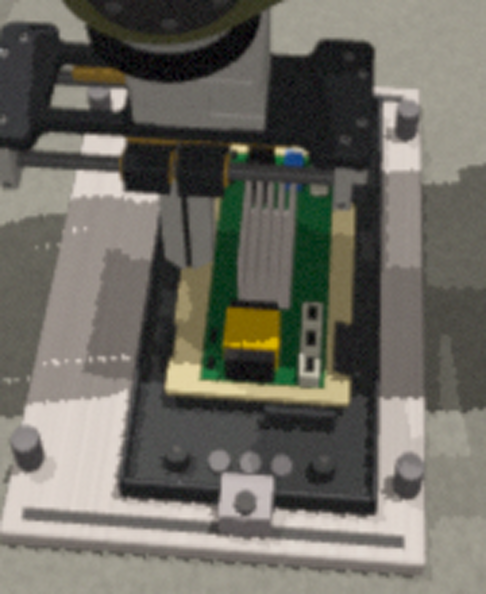

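View pics/w10.png

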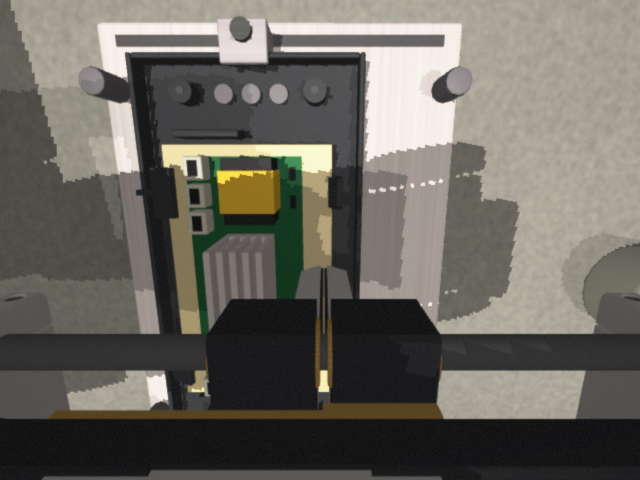

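The left snap at wrist (335,190) now seems to overlap the carrier edge. I'll press on gently to the ribs to be sure.

```bash
python3 -m jog '[[0,0,0.1,0,0,0,0],[0,0,0,0,0,0,0],[0,0,0,0,0,0,0]]'
python3 -m jog '[[0,0,0.1,0,0,0,0],[0,0,0,0,0,0,0],[0,0,0,0,0,0,0]]'
python3 -m jog '[[0,0,0.1,0,0,0,0],[0,0,0,0,0,0,0],[0,0,0,0,0,0,0]]'
```

```text
clock: 17.3
eef_pos: [540.6, 226.2, 37.1]
eef_rot: [3.141, 0.0, 1.76]
wrist_force: [-0.0, 0.5, 0.6]
finger_gap: 0.3
clock: 17.6
eef_pos: [540.7, 226.3, 36.3]
eef_rot: [3.14, 0.0, 1.76]
wrist_force: [-0.6, -0.1, 2.6]
finger_gap: 0.5
clock: 17.9
eef_pos: [540.8, 226.3, 36.1]
eef_rot: [3.14, 0.0, 1.76]
wrist_force: [-6.1, -1.9, 13.8]
finger_gap: 0.5
```

```bash
python3 -m jog '[[0,0,0.05,0,0,0,0],[0,0,0,0,0,0,0],[0,0,0,0,0,0,0]]'
python3 -m jog '[[0,0,-1,0,0,0,0],[0,0,-3,0,0,0,0],[0,0,-4.5,0,0,0,0],[-3.5,0,-4,0,0,0,0],[-4.5,0,-2,0,0,0,0],[-3.5,0,0,0,0,0,0],[0,0,0,0,0,0,0]]'
python3 - <<'E'
from h import *
for n in('wrist','side','top'): cam(n,n[0]+'11')
a=cv2.imread('pics/s11.png'); cv2.imwrite('pics/s11a.png',cv2.resize(a[270:460,220:400],None,fx=3.1,fy=3.1,interpolation=cv2.INTER_CUBIC))
E
```

```text
clock: 18.2
eef_pos: [540.8, 226.3, 36.0]
eef_rot: [3.14, -0.0, 1.76]
wrist_force: [-6.8, -2.5, 17.9]
finger_gap: 0.3
clock: 18.9
eef_pos: [562.5, 111.9, 178.1]
eef_rot: [3.139, 0.001, 1.756]
wrist_force: [-0.4, 0.8, -0.2]
finger_gap: 0.6
```

View pics/s11a.png

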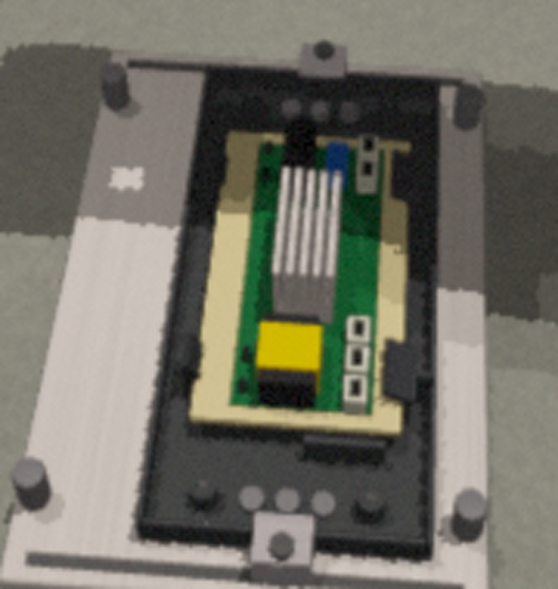

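View pics/w11.png

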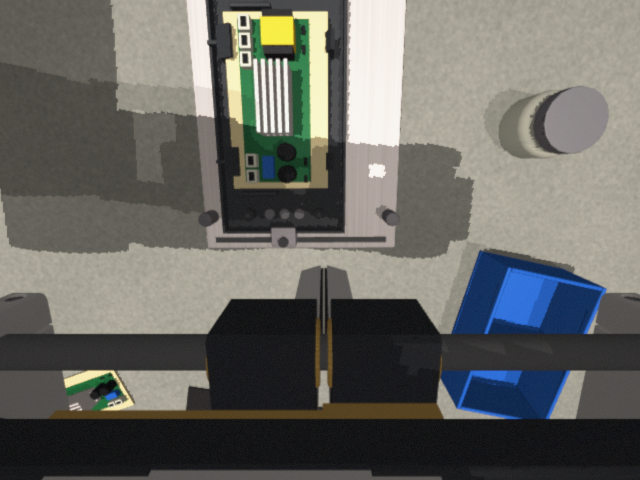

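```bash
python3 - <<'E'
from h import *
import pickle
a=cv2.imread('pics/w11.png'); cv2.imwrite('pics/w11a.png',cv2.resize(cv2.convertScaleAbs(a[0:200,210:360],alpha=1.6,beta=20),None,fx=3,fy=3,interpolation=cv2.INTER_CUBIC))
c=pickle.load(open('pics/w11.pkl','rb'))
xa=np.array([np.cos(HY),np.sin(HY),0]);ya=np.array([-np.sin(HY),np.cos(HY),0])
h=lambda x,y,z:np.array([*H,z])+x*xa+y*ya
# predicted flat-module corners, snap barb tips (closed)
P=[h(-45.5,75,36),h(44.5,75,36),h(44.5,-75,36),h(-45.5,-75,36),h(42,58,39),h(42,42,39),h(42,-42,39),h(42,-58,39),h(-.5,27,76)]
print(((proj(c,P)-[210,0])*3).round(0).tolist())
E
```

```text
[[40.0, 34.0], [356.0, 33.0], [356.0, 565.0], [74.0, 566.0], [347.0, 96.0], [348.0, 158.0], [348.0, 458.0], [348.0, 511.0], [183.0, 177.0]]
```

View pics/w11a.png

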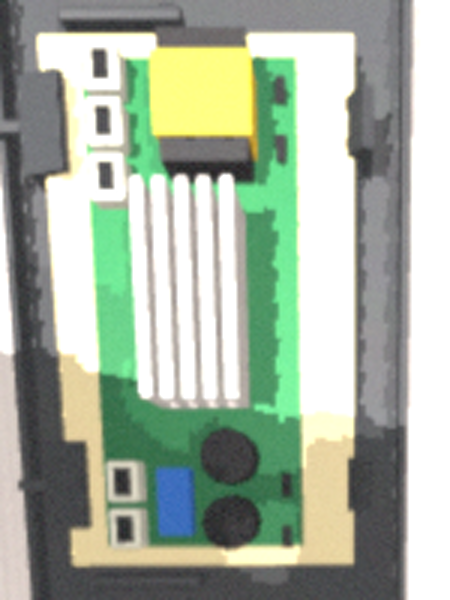

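Both barbs overlap the carrier edge at crop x≈348 (rows 90–155 and 458–510). The four carrier corners fall within about 2 crop px of those predicted for a flat module. One last check on the bystanders, then sign-off.

```bash
python3 - <<'E'
from h import *
a=cv2.imread('pics/top1.png');b=cv2.imread('pics/t11.png')
for n,(x0,y0,x1,y1) in dict(jar=(190,120,230,165),tray=(275,92,368,160),driver=(462,90,490,218)).items():
    d=cv2.absdiff(a[y0:y1,x0:x1],b[y0:y1,x0:x1]).max(2); print(n,d.mean().round(2),(d>40).sum())
from cell import order
print(order.sign_off())
E
```

```text
jar 13.22 56
tray 14.39 68
driver 12.12 0
the job is handed in; nothing more can be done
None
```

I fitted the 150 mm module from the mat into the housing, heat sink up, and handed the job in at about 19 s.

**Insertion:** Held tilted at about 17°, the socket edge slid under both hooks until it met the stops at about 10 N. I turned it down to about 5° and let go. A press with the closed fingers on the middle of the free edge then took it down to the ribs. The highest force I read was about 18 N.

**Fit check:** In the last wrist picture both snap barbs overlap the carrier edge where closed snaps should be. The carrier's four corners are within about 1 px of a flat, seated module. The fingertips also stopped at z = 36 mm, which is the seated height. I did not press separately beside each snap. The readings between steps showed almost no force as the snaps closed, so the closure rests on the pictures and that height.

**Bystanders:** The before/after comparison in the top view was not clean. The jar and tray areas differ in 56 and 68 pixels, and the driver area in none. I put this down to changed light and shadow, since the arm never went near the tray or jar, and its only work near the driver was gripping the module. I did not measure their positions again.

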